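# Set the ratchet of the bridge press to wind down and clamp the guitar bridge

## Robot

A 6-joint arm with a two-finger parallel gripper is mounted at the origin on the work surface. World frame = base frame: x ahead of the robot, y to its left, z up, the work surface at z = 0. Lengths are in mm, angles in rad, forces in N, time in s.
With the tool pointing down it reaches from about 350 to 775 mm from the base axis. Payload 7.3 kg.
Tool frame: the origin (TCP) lies midway between the tips of the shut fingers; the grasp point (between the pads) lies 19 mm behind it (grasp_offset is the z of the grasp point in the tool frame, in mm); z points along the fingers, y is the direction in which the jaws open and shut (so a half turn about z gives the same grasp; the last joint's range is limited). The gripper opens to 92 mm and grips with 3 to 60 N. Pads are 19 mm wide; open, the fingers measure 130 mm over their backs; the gripper's body (75 mm by 190 mm) begins 47 mm behind the grasp point.
Start: joints at [-1.413, 0.342, 1.524, -0, 1.275, -0.146], TCP at [157.075, -500.971, 226.741] pointing down, gripper open.
Joint ranges: [-2.53, 2.53], [-0.77, 2.02], [0.04, 2.7], [-1, 4.14], [0.28, 2.66], [-3.11, 3.11]. Speed limits (rad/s): [2.57, 2.57, 3.14, 3.14, 3.14, 3.14].

## Interface

Orientations are given as [roll, pitch, yaw] about the fixed x, y, z axes, in that order (R = Rz(yaw) Ry(pitch) Rx(roll)).
In Python, from plant import get_obs, capture, camera_model, close_job, boxes_of, regions_of, place_of, grasp_offset gives the robot as it stands. The module is installed in compiled form; this text tells all that it offers.
- The arm moves only by the tool send_rows, never from a script. Its argument "targets" is a list that holds one entry, the list of rows, each a list of 7 numbers: the turn, a rotation vector about the tool's x, y, z in degrees, then the shift along the tool's x, y, z in mm, then the closure, from -1 (fully open) to 1 (shut). A call has 1 to 5 rows; each row is the pose to reach, as a shift and turn from the pose commanded when the call began, along the tool's axes at that moment; what a row does not reach only later rows make up. A row lasts 1/12 s, in which the tool goes at most 41.7 mm and 7.16 degrees, less where a joint would pass 70% of its speed; a pose out of reach is approached as far as the arm can. A call with a gripper value outside its range is refused whole. The fingers move at their own pace and stop on an object; the grip force is fixed at half the most. Time passes only in rows, so rows that repeat a pose let the fingers close. It gives the time, the measured TCP pose, the force and the opening at its end, in the units of the state.
- get_obs(): the state, without advancing time (a new reading comes with each control period).
- capture(name): name is "scene" or "top" or "wrist"; returns the picture (384x512x3 uint8, red, green, blue); there is no depth.
- camera_model(name): a dict with "K" (3x3 intrinsics, pixels), "world_to_cam" (4x4, takes a point from world to camera coordinates). Camera axes: x right, y up, looking along -z (the intrinsics and any distortion apply to the point x, -y, -z); pixel columns grow to the right and rows downward; lengths in mm; the calibration is good to about 2 mm. A picture is of the moment at which its call begins: read the wrist's pose just before it. camera_model takes no time and is no camera call; for the wrist camera it gives the pose at the moment of the call.
- close_job(): hands the job in, once; it reports no verdict.
Trained networks look in the newest picture that a camera, given by its name, has taken for a name from the list of things; names that differ only in an ending like _2 or _b are one class to them, and where a whole thing is asked for, a point or a joint stands for the part that bears it (a point fixed in the world has none). Each returns a list of dicts, best first, with "conf" (0 to 1); they miss things now and then, are a little off and sometimes report something else, mostly with a low value. They report only what shows in the picture. A call takes as long as a camera call. They do not tell look-alikes from the thing itself.
- boxes_of(label, camera): "location" ([row, column] in pixels, amid what is visible of it).
- regions_of(label, camera): "region" (384x512 bool, what is visible of it) and "location" ([row, column] in pixels, amid what is visible of it).
- place_of(label, camera): "location" ([row, column] in pixels: a listed point, or the origin of a listed thing).
The state is a dict: "time": time; "joint_positions": joint angles; "dq": joint speeds; "tau": joint torques, N m; "tool_pos": TCP position; "tcp_rot": TCP orientation; "contact_force": force on the tool from outside, world axes, zero at the start; "moment": the same for the moment, N m; "grip_width": finger opening in mm.
Only numpy, scipy, OpenCV 4.12 (cv2) and the standard library are available. Lean on these libraries where they do the work, as an engineer would, in place of code of your own. Each camera call takes 0.05 s, during which the arm holds its last target.

## Task

The ratchet on the little bridge press is still set to wind up. Flip its yellow-knobbed direction lever over, swing the red-gripped handle right back (anticlockwise from above) to feel that it now free-wheels without moving the press foot, then ratchet it clockwise until the foot is fully down on the guitar bridge and the handle comes up firm; give it one firm but gentle pull there (10 to 20 N at the grip), do not force it, let go, and leave the other things alone.

Things in the scene. Friction and masses are not known exactly. Their poses are not given: they have to be found in the camera images.
- axis (a point): Point on the press's vertical screw axis, 200 mm above the table; axes are the press's own. Green press: bed 230 x 250 x 20 mm, two columns 98 mm to either side (y), crosshead 100 x 236 mm with its top at 149 mm; on that a steel wheel 66 mm across with 18 teeth (0.35 rad apart) and the handle, which at 0 points along the press's -x, towards the robot.
- grip_mid (a point): Middle of the red upright round grip at the handle's end: 22 mm across, 50 mm tall (173 to 223 mm above the table), 145 mm from the screw axis, on a flat bar whose top is at 173 mm. It spins freely on its pin, so a gripper need not turn with the handle.
- lever_knob (a point): Middle of the yellow upright knob (12 mm post, 15 mm head, 182 to 221 mm above the table) of the brass direction lever. The lever pivots on a pin on the handle 54 mm out from the screw axis and points back over the wheel; its knob is 64 mm from that pin and swings 19 mm to either side. Pushing it over takes 3 to 10 N, less near the centre, past which a spring snaps it over.
- lever (a joint): Direction lever, rad: -0.3 = fully over to wind up (as found), +0.3 = fully over to wind down, 0 = centre. Positive: knob to the left of the handle's centre line for one looking from the screw axis out along the handle, so on the robot's right. While a tooth passes under the pawl it springs to about 0.15 from the centre and back.
- handle (a joint): Handle angle, rad: 0 = along the press's -x, grows clockwise from above; hard stops at -0.62 and 0.62. Set to wind down, it drives the screw when swung clockwise (4 to 7 N at the grip) and free-wheels with faint clicks when swung back (1 to 4 N). Up to 0.35 rad of each stroke is lost before a tooth catches.
- bar (a joint): Springy bend of the handle's bar between head (70 mm from the axis) and grip, rad: 0 = unloaded, positive when the grip is pulled clockwise; 0.003 rad per newton at the grip, so 4.5 N per mm of grip travel against a firm stop. A firm pull is at least 0.025 (8 N); more than 0.085 (28 N) either way is forcing it.
- spindle (a joint): Turn of the screw with its toothed wheel, rad: grows clockwise from above and lowers the foot 3 mm per rad; at 2.6 the foot is fully down on the bridge and it stops dead. Stays where it is left. As found 0.5 to 1.4.
- foot_face (a point): Centre of the underside of the brass press foot, a disc 36 mm across, under the crosshead.
- foot: The brass press foot itself (origin at the same point); it presses the bridge onto the bed.
- bridge: Dark rosewood guitar bridge, 150 x 30 x 10 mm, loose on the cork of the press bed under the foot, long side along the press's x; origin at the centre of its underside.
- pot: Small aluminium pot, 36 mm across, 35 mm tall, on the far left of the press bed; bystander, origin under its centre.
- sanding: Cork sanding block, 50 x 30 x 22 mm, on the far right of the press bed; bystander, origin under its centre.
- glue: Yellow glue bottle, 54 mm across, 150 mm tall, left of the press; bystander, origin under its centre.
- driver: Screwdriver with a red handle lying right of the press; bystander.
- tape: Roll of tan tape lying flat, 90 mm across, 24 mm tall, right of the press; bystander, origin under its centre.
- tin: Small round tin, 70 mm across, 50 mm tall, left of the press; bystander, origin under its centre.
There are look-alikes about, which are no part of the job. Of the things like the bridge, leave any that is grey; of the rest the larger one is meant.

How it is judged:
By the outcome, as a careful person would: the job done as asked, in the order asked, and still so for the second after the job is handed in, with the robot touching nothing.
It also fails if it takes over 72 s, if anything falls off the work surface, if the arm or the gripper's body presses on something with over 40 N, if the wrist force passes 120 N, or if a joint passes its speed limit or range.

## Working session

There is one attempt and no reset: what is moved stays moved. The work goes in short steps, Python scripts to look and compute and a tool call to move; the robot and the scene stay as the last step left them, time stands still between calls to the robot, and variables do not carry over. Pictures are saved under pics/ and viewed, and the job is handed in when it is done.

Besides the shell and the picture viewer there is one more tool, called in YAML: its name, and indented under it one key for each argument. send_rows: Moves the arm, as the interface text tells. Its arguments: {"type":"object","properties":{"targets":{"type":"array","items":{"type":"array","items":{"type":"array","items":{"type":"number"}}}}},"required":["targets"]}

```bash
mkdir -p pics; cat > h.py <<'E'
import numpy as np, cv2
from plant import *
def save(name,fn):
    im=capture(name); cv2.imwrite('pics/'+fn,cv2.cvtColor(im,cv2.COLOR_RGB2BGR)); return im
def proj(cam,p):
    m=camera_model(cam); K=np.array(m['K']);T=np.array(m['world_to_cam'])
    q=T[:3,:3]@np.array(p,float)+T[:3,3]; v=K@np.array([q[0],-q[1],-q[2]]); return v[1]/v[2],v[0]/v[2]
def ray(cam,rc):
    m=camera_model(cam); K=np.array(m['K']);T=np.array(m['world_to_cam'])
    d=np.linalg.inv(K)@np.array([rc[1],rc[0],1.]); d=np.array([d[0],-d[1],-d[2]])
    R=T[:3,:3]; return -R.T@T[:3,3], R.T@d
def atz(cam,rc,z):
    o,d=ray(cam,rc); return o+d*(z-o[2])/d[2]
def st():
    o=get_obs(); print('t',round(o['time'],3),'pos',np.round(o['tool_pos'],1),'rot',np.round(o['tcp_rot'],3),'F',np.round(o['contact_force'],1),'w',np.round(o['grip_width'],1)); return o
E
python3 - <<'E'
from h import *
st()
for c in ['scene','top','wrist']:
    save(c,c+'0.png')
    m=camera_model(c); print(c,{k:(np.round(v,3).tolist() if not isinstance(v,str) else v) for k,v in m.items()})
for c in ['scene','top']:
  for l in ['axis','grip_mid','lever_knob','foot_face','bridge','pot','sanding','glue','tape','tin']:
    r=place_of(l,c); print(c,l,[(np.round(x['location'],1).tolist(),round(x['conf'],2)) for x in r[:4]])
st()
E
```

```text
t 0.0 pos [ 157.  -500.5  226. ] rot [-3.14  -0.     0.304] F [-1.  -0.4  0.1] w 91.9
scene {'K': [[446.087, 0.0, 252.59], [0.0, 446.087, 195.6], [0.0, 0.0, 1.0]], 'world_to_cam': [[-0.792, 0.611, 0.012, 431.822], [-0.509, -0.671, 0.539, 194.923], [0.337, 0.421, 0.842, -1819.017], [0.0, 0.0, 0.0, 1.0]]}
top {'K': [[389.804, 0.0, 249.935], [0.0, 389.804, 193.655], [0.0, 0.0, 1.0]], 'world_to_cam': [[-0.018, -1.0, 0.024, -9.527], [0.99, -0.014, 0.142, -558.747], [-0.141, 0.027, 0.99, -1239.368], [0.0, 0.0, 0.0, 1.0]]}
wrist {'K': [[345.18, 0.0, 255.256], [0.0, 345.18, 193.21], [0.0, 0.0, 1.0]], 'world_to_cam': [[0.299, -0.954, -0.001, -524.582], [0.92, 0.289, -0.264, 33.467], [0.252, 0.078, 0.965, -390.186], [0.0, 0.0, 0.0, 1.0]]}
scene axis [([224.4, 262.5], 0.91), ([206.7, 291.5], 0.39)]
scene grip_mid [([204.5, 289.5], 0.47)]
scene lever_knob [([328.5, 345.3], 0.47), ([227.4, 257.7], 0.46)]
scene foot_face []
scene bridge [([221.7, 312.7], 0.79), ([254.4, 255.5], 0.57), ([203.9, 231.2], 0.47)]
scene pot [([290.1, 254.8], 0.49)]
scene sanding [([246.9, 224.4], 0.45)]
scene glue [([327.1, 340.6], 0.87), ([246.3, 227.2], 0.37)]
scene tape [([150.6, 175.9], 0.81), ([267.5, 378.1], 0.7), ([124.3, 210.4], 0.64)]
scene tin [([265.3, 377.1], 0.67)]
top axis [([167.5, 200.0], 0.8)]
top grip_mid [([215.6, 207.9], 0.49)]
top lever_knob [([168.2, 196.7], 0.41)]
top foot_face []
top bridge [([252.7, 205.4], 0.73), ([186.0, 270.9], 0.69)]
top pot [([151.0, 179.1], 0.64)]
top sanding [([155.3, 232.6], 0.62)]
top glue [([195.1, 96.9], 0.58), ([168.5, 202.0], 0.24)]
top tape [([181.3, 370.2], 0.91)]
top tin [([269.2, 121.8], 0.7)]
t 1.15 pos [ 157.1 -501.   226.7] rot [3.141 0.    0.304] F [-0.5 -0.1  0.6] w 91.8
```

```bash
python3 - <<'E'
import cv2
a=cv2.imread('pics/scene0.png');cv2.imwrite('pics/scene0z.png',cv2.resize(a[150:350,180:410],None,fx=3,fy=3,interpolation=cv2.INTER_CUBIC)[:600,:800])
a=cv2.imread('pics/top0.png');cv2.imwrite('pics/top0z.png',cv2.resize(a[120:280,120:300],None,fx=3.7,fy=3.7,interpolation=cv2.INTER_CUBIC))
E
```

```text
(no output)
```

View pics/scene0.png

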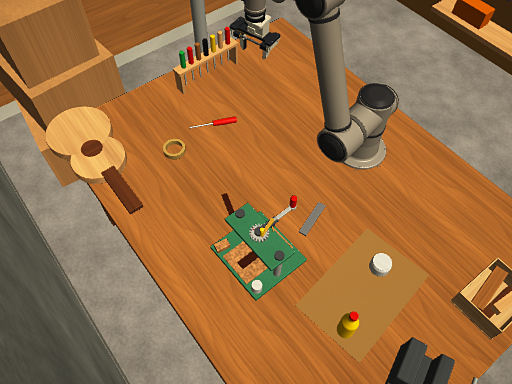

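View pics/top0.png

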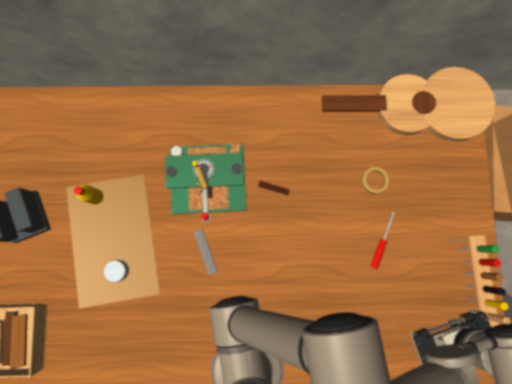

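```bash
ls pics
```

```text
scene0.png
scene0z.png
top0.png
top0z.png
wrist0.png
```

View pics/scene0z.png

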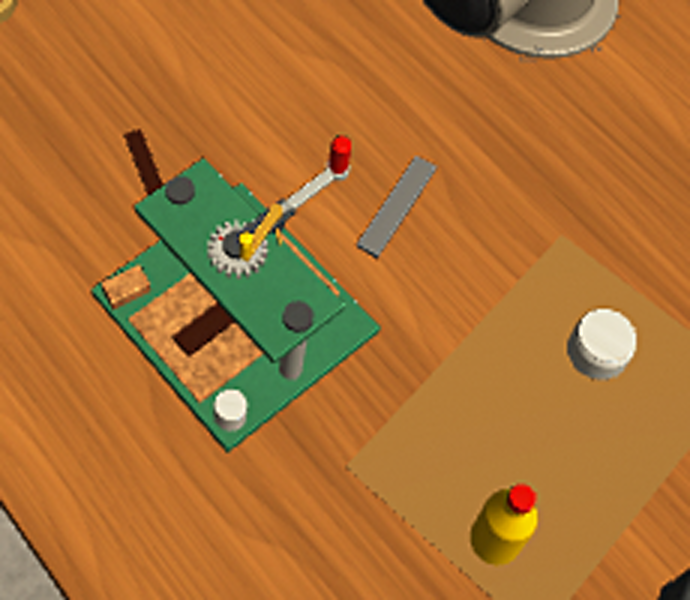

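View pics/top0z.png

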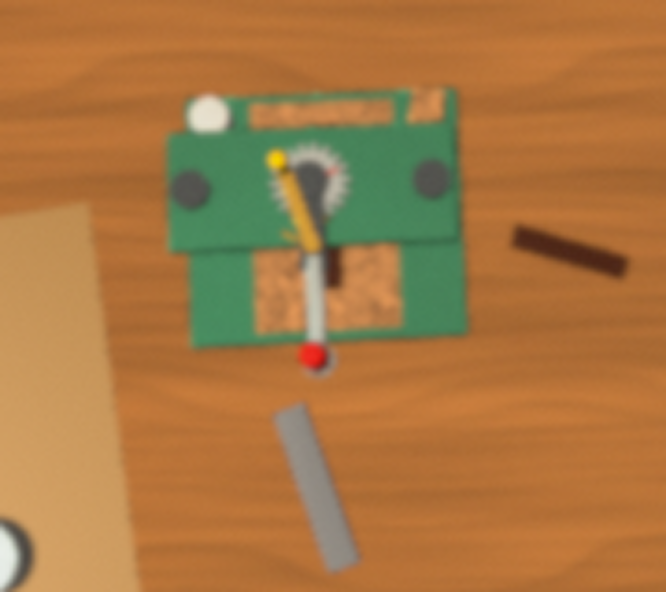

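The top view shows the press at about (row 175, col 205). The red grip is at (216, 204), and the yellow knob at (163, 194) is to the robot's left of the handle, so it is set to wind up. The grey strip and the dark loose strip are look-alikes.

```bash
python3 - <<'E'
from h import *
# color blobs
for c in ['top','scene']:
    im=cv2.cvtColor(cv2.imread(f'pics/{c}0.png'),cv2.COLOR_BGR2HSV)
    r0,r1,c0,c1=(130,235,150,260) if c=='top' else (180,310,200,310)
    h,s,v=[im[...,i].astype(int) for i in range(3)]
    red=((h<6)|(h>174))&(s>180)&(v>120); yel=(h>23)&(h<33)&(s>180)&(v>150)
    for n,m in (('red',red),('yel',yel)):
        mm=np.zeros_like(m);mm[r0:r1,c0:c1]=m[r0:r1,c0:c1]
        k,l,stt,cen=cv2.connectedComponentsWithStats(mm.astype(np.uint8))
        for i in range(1,k):
            if stt[i,4]>3: print(c,n,cen[i][::-1].round(1),stt[i])
print('axis z200',atz('top',(167.5,200.0),200),atz('scene',(224.4,262.5),200))
E
```

```text
top red [215.7 204. ] [201 213   7   6  33]
top yel [162.6 194.1] [193 161   3   4  11]
scene red [200.5 293.7] [291 195   6  13  49]
scene yel [229.5 261.5] [260 228   4   5  15]
axis z200 [614.00753965 128.35323055 200.        ] [605.94739658 125.35976077 200.        ]
```

```bash
python3 - <<'E'
from h import *
print('grip',atz('top',(215.7,204),215),atz('scene',(201.3,293.7),198))
print('knob',atz('top',(162.6,194.1),218),atz('scene',(229.5,261.5),217))
# columns (black tops) in top: zoom coords (190,190),(431,180) z~155
for p in [(190,190),(431,180)]:
    print('col',atz('top',(p[1]/3.7+120,p[0]/3.7+120),155))
for p in [(180,190),(297,318)]:
    print('cols',atz('scene',(p[1]/3+150,p[0]/3+180),155))
m=camera_model('wrist');T=np.array(m['world_to_cam']);print('cam',-T[:3,:3].T@T[:3,3])
E
```

```text
grip [473.14714534 115.66261287 215.        ] [472.00607028 118.82932789 198.        ]
knob [624.58910896 143.23306642 218.        ] [625.65820807 144.52343332 217.        ]
col [612.95818739 218.44738588 155.        ]
col [618.66978439  23.51601228 155.        ]
cols [622.56776574  29.31785859 155.        ]
cols [618.04902178 225.49646319 155.        ]
cam [ 224.30575852 -480.11160244  385.03203891]
```

send_rows:
  targets:
    - [[0,0,6,30,-26,-20,-1],[0,0,12,60,-52,-40,-1],[0,0,15.9,90,-78,-55,-1],[0,0,15.9,120,-104,-70,-1],[0,0,15.9,148,-128,-85,-1]]

```text
time: 1.57
tool_pos: [257.9, -337.0, 310.4]
tcp_rot: [3.142, -0.0, 0.025]
contact_force: [1.1, 0.2, 0.3]
grip_width: 92.0
```

```bash
cat >> h.py <<'E'
def goto(p):
    o=st(); r=np.array(o['tcp_rot']); cr,sr=np.cos(r[0]),np.sin(r[0]);cp,sp=np.cos(r[1]),np.sin(r[1]);cy,sy=np.cos(r[2]),np.sin(r[2])
    R=np.array([[cy,-sy,0],[sy,cy,0],[0,0,1]])@np.array([[cp,0,sp],[0,1,0],[-sp,0,cp]])@np.array([[1,0,0],[0,cr,-sr],[0,sr,cr]])
    print('shift',np.round(R.T@(np.array(p)-o['tool_pos']),1))
E
python3 - <<'E'
from h import *
goto((540,122,330))
E
```

```text
t 1.567 pos [ 257.9 -337.   310.4] rot [ 3.142 -0.     0.025] F [1.1 0.2 0.3] w 92.0
shift [ 293.6 -451.7  -19.5]
```

send_rows:
  targets:
    - [[0,0,0,22,-34,-4,1],[0,0,0,44,-68,-8,1],[0,0,0,66,-102,-12,1],[0,0,0,88,-136,-16,1],[0,0,0,110,-170,-20,1]]

```text
time: 1.98
tool_pos: [363.4, -164.0, 330.3]
tcp_rot: [3.141, -0.001, 0.026]
contact_force: [1.2, -0.5, -0.4]
grip_width: 63.1
```

send_rows:
  targets:
    - [[0,0,0,22,-34,0,1],[0,0,0,44,-68,0,1],[0,0,0,66,-102,0,1],[0,0,0,88,-136,0,1],[0,0,0,110,-170,0,1]]

```text
time: 2.4
tool_pos: [469.0, 9.1, 330.0]
tcp_rot: [3.141, -0.001, 0.027]
contact_force: [1.4, -0.2, 0.4]
grip_width: 29.5
```

send_rows:
  targets:
    - [[0,0,0,22,-34,0,1],[0,0,0,44,-68,0,1],[0,0,0,66,-102,0,1],[0,0,0,74,-112,0,1],[0,0,0,74,-112,0,1]]

```text
time: 2.82
tool_pos: [540.4, 123.8, 328.6]
tcp_rot: [-3.141, 0.001, 0.03]
contact_force: [-0.4, 0.3, -0.6]
grip_width: 0.8
```

```bash
python3 - <<'E'
from h import *
st(); st()
im=save('wrist','w1.png')
cv2.imwrite('pics/w1z.png',cv2.resize(cv2.imread('pics/w1.png'),None,fx=1.5,fy=1.5))
for l in ['axis','grip_mid','lever_knob']:
    r=place_of(l,'wrist'); print(l,[(np.round(x['location'],1).tolist(),round(x['conf'],2)) for x in r[:4]])
for p in [(617,124,200),(473,117,198),(625,144,218)]: print(np.round(proj('wrist',p),1))
E
```

```text
t 2.817 pos [540.4 123.8 328.6] rot [-3.141e+00  1.000e-03  3.000e-02] F [-0.4  0.3 -0.6] w 0.8
t 2.817 pos [540.4 123.8 328.6] rot [-3.141e+00  1.000e-03  3.000e-02] F [-0.4  0.3 -0.6] w 0.8
axis [([86.6, 255.9], 0.59)]
grip_mid [([254.3, 261.8], 0.55)]
lever_knob [([79.7, 235.1], 0.57)]
[ 88.9 252.2]
[253.4 256.3]
[ 76.3 225.3]
```

View pics/w1z.png

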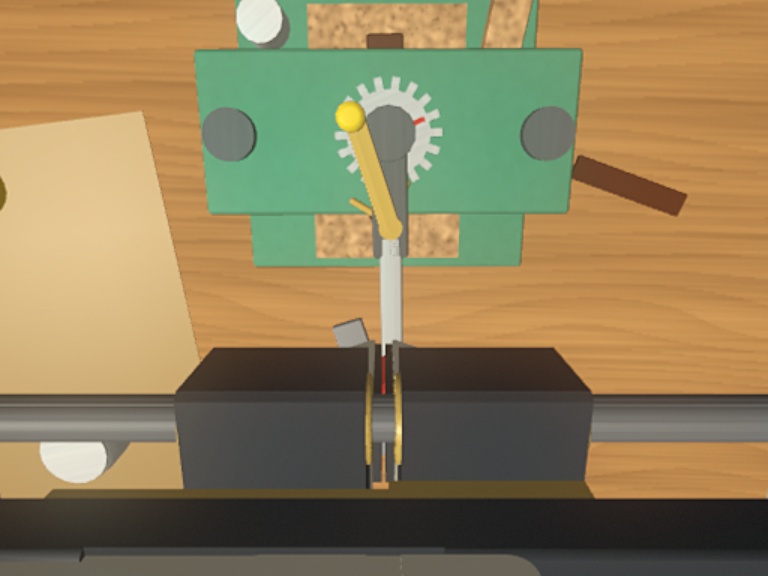

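```bash
python3 - <<'E'
from h import *
print('knob',atz('wrist',(77.3,233.3),220))
for z in (175,185): print('hub',z,atz('wrist',(88.7,258.7),z))
for c in [(228,134),(548,133)]: print('col',atz('wrist',(c[1]/1.5,c[0]/1.5),155))
for c in [(195,52),(581,50),(211,213),(568,212)]: print('crosshead corner',atz('wrist',(c[1]/1.5,c[0]/1.5),149))
print('pivot', atz('wrist',(230/1.5,391/1.5),182))
E
```

```text
knob [624.32247662 137.94481773 220.        ]
hub 175 [617.96540357 118.56554656 175.        ]
hub 185 [617.69388482 118.66022408 185.        ]
col [615.47745397 216.96329104 155.        ]
col [621.00670922  19.84960843 155.        ]
crosshead corner [662.54480248 236.02490052 149.        ]
crosshead corner [669.5045703    3.35730859 149.        ]
crosshead corner [565.84811709 232.42982229 149.        ]
crosshead corner [ 5.72312463e+02 -4.17132709e-01  1.49000000e+02]
pivot [562.67689521 115.35311124 182.        ]
```

send_rows:
  targets:
    - [[0,0,0,25,-15,15,1],[0,0,0,50,-30,35,1],[0,0,0,75,-45,60,1],[0,0,0,85,-52,75,1],[0,0,0,85,-52,75,1]]

```text
time: 3.43
tool_pos: [622.7, 174.6, 250.1]
tcp_rot: [3.141, 0.007, 0.025]
contact_force: [-0.5, -1.0, -0.0]
grip_width: 0.5
```

```bash
python3 - <<'E'
from h import *
goto((624,178,196))
E
```

```text
t 3.433 pos [622.7 174.6 250.1] rot [3.141 0.007 0.025] F [-0.5 -1.  -0. ] w 0.5
shift [ 1.8 -3.4 54.1]
```

send_rows:
  targets:
    - [[0,0,0,2,-3,15,1],[0,0,0,2,-3,30,1],[0,0,0,2,-3,42,1],[0,0,0,2,-3,53,1],[0,0,0,2,-3,53,1]]

```text
time: 3.85
tool_pos: [623.8, 176.8, 200.8]
tcp_rot: [3.141, 0.003, 0.025]
contact_force: [0.6, 0.8, -0.5]
grip_width: 0.4
```

```bash
python3 - <<'E'
from h import *
st()
save('scene','s2.png'); save('wrist','w2.png')
a=cv2.imread('pics/s2.png')[150:300,180:380]
b=cv2.imread('pics/w2.png')
cv2.imwrite('pics/c2.png',np.hstack([cv2.resize(a,(512,384)),b])[:, :1024])
cv2.imwrite('pics/s2z.png',cv2.resize(a,(800,600),interpolation=cv2.INTER_CUBIC))
E
```

```text
t 3.85 pos [623.8 176.8 200.8] rot [3.141e+00 3.000e-03 2.500e-02] F [ 0.6  0.8 -0.5] w 0.4
```

View pics/s2z.png

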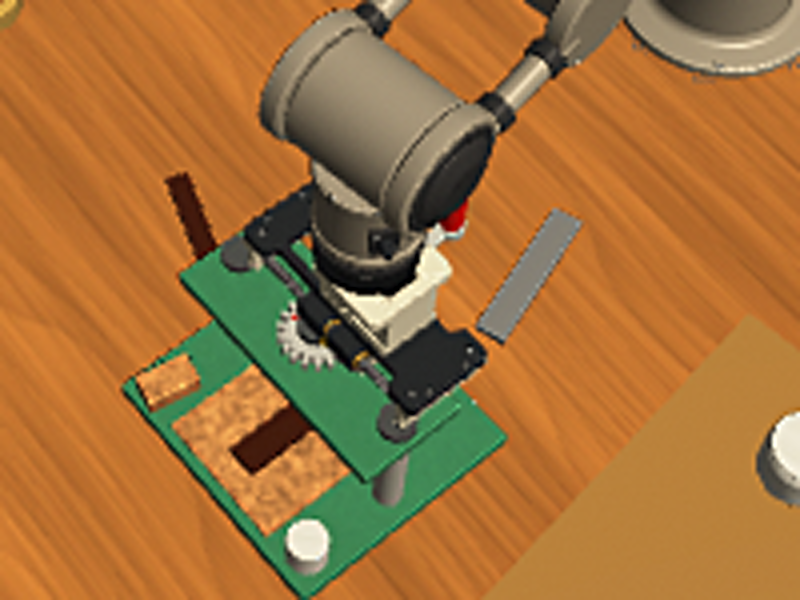

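View pics/w2.png

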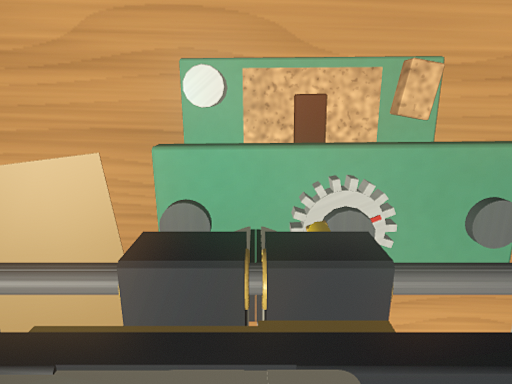

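send_rows:
  targets:
    - [[0,0,0,0,3,0,1],[0,0,0,0,6,0,1],[0,0,0,0,9,0,1],[0,0,0,0,12,0,1],[0,0,0,0,14,0,1]]

```text
time: 4.37
tool_pos: [626.1, 164.4, 202.5]
tcp_rot: [-3.14, -0.002, 0.026]
contact_force: [2.0, 3.5, 1.0]
grip_width: 0.4
```

send_rows:
  targets:
    - [[0,0,0,0,2,0,1],[0,0,0,0,4,0,1],[0,0,0,0,6,0,1],[0,0,0,0,8,0,1],[0,0,0,0,10,0,1]]

```text
time: 4.78
tool_pos: [625.4, 153.8, 201.5]
tcp_rot: [3.141, 0.001, 0.026]
contact_force: [-0.3, 0.9, 0.4]
grip_width: 0.6
```

send_rows:
  targets:
    - [[0,0,0,0,2,1,1],[0,0,0,0,4,2,1],[0,0,0,0,6,2,1],[0,0,0,0,8,2,1],[0,0,0,0,10,2,1]]

```text
time: 5.2
tool_pos: [625.7, 143.8, 199.6]
tcp_rot: [3.141, 0.001, 0.026]
contact_force: [-0.4, -0.3, 0.7]
grip_width: 0.4
```

send_rows:
  targets:
    - [[0,0,0,0,2,1,1],[0,0,0,0,4,2,1],[0,0,0,0,6,2,1],[0,0,0,0,8,2,1],[0,0,0,0,10,2,1]]

```text
time: 5.62
tool_pos: [626.1, 134.0, 197.7]
tcp_rot: [3.141, 0.0, 0.026]
contact_force: [-0.2, -0.6, 0.8]
grip_width: 0.5
```

```bash
python3 - <<'E'
from h import *
st()
save('scene','s3.png'); save('wrist','w3.png')
a=cv2.imread('pics/s3.png')[170:270,200:320]
b=cv2.imread('pics/w3.png')
cv2.imwrite('pics/c3.png',np.hstack([cv2.resize(a,(400,384),interpolation=cv2.INTER_CUBIC),b[:,112:]]))
E
```

```text
t 5.617 pos [626.1 134.  197.7] rot [3.141 0.    0.026] F [-0.2 -0.6  0.8] w 0.5
```

View pics/c3.png

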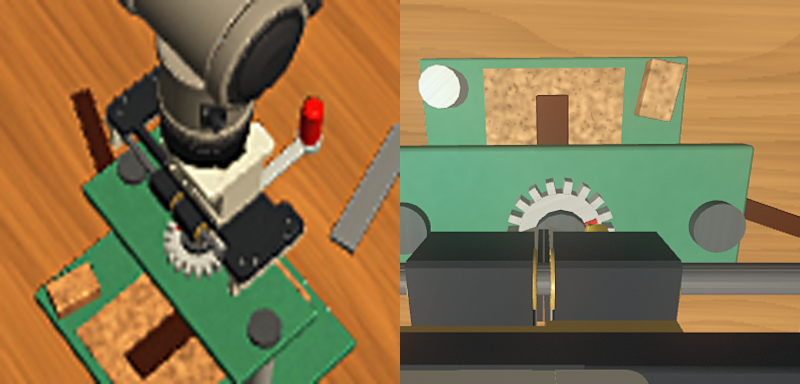

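send_rows:
  targets:
    - [[0,0,0,0,-5,-10,1],[0,0,0,0,-6,-35,1],[0,0,0,-10,-6,-65,1],[0,0,0,-40,-2,-95,1],[0,0,0,-70,0,-120,1]]

```text
time: 6.13
tool_pos: [556.0, 132.6, 319.6]
tcp_rot: [-3.142, -0.001, 0.026]
contact_force: [-0.2, -0.7, 0.5]
grip_width: 0.6
```

send_rows:
  targets:
    - [[0,0,0,-15,4,-8,0.2],[0,0,0,-15,4,-10,0.2]]

```text
time: 6.3
tool_pos: [539.8, 128.3, 332.5]
tcp_rot: [-3.141, -0.006, 0.027]
contact_force: [1.2, 0.0, 0.8]
grip_width: 9.7
```

```bash
python3 - <<'E'
from h import *
st()
save('wrist','w4.png')
cv2.imwrite('pics/w4z.png',cv2.resize(cv2.imread('pics/w4.png'),None,fx=1.5,fy=1.5))
E
```

```text
t 6.3 pos [539.8 128.3 332.5] rot [-3.141 -0.006  0.027] F [1.2 0.  0.8] w 9.7
```

View pics/w4z.png

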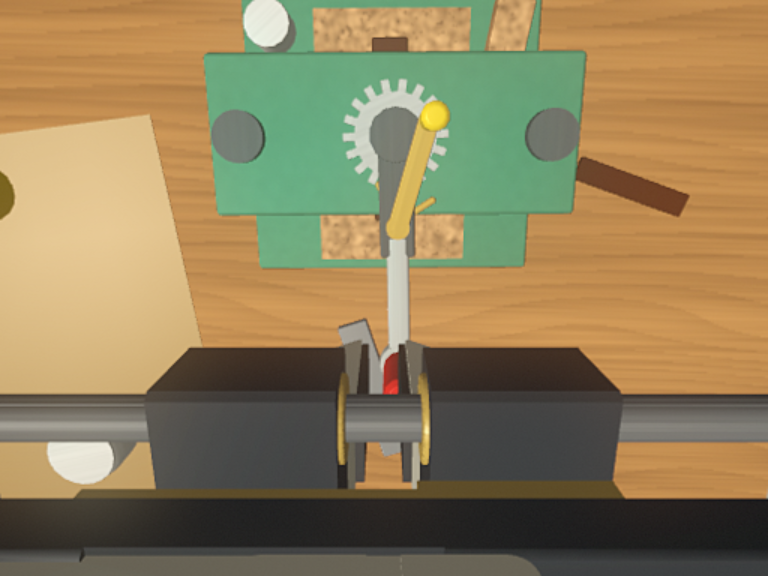

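```bash
python3 - <<'E'
from h import *
o=st()
for p in [(473,110,223),(473,110,173),(473,114,223),(473,106,223),(488,110,173)]: print(p,np.round(np.array(proj('wrist',p))*1.5,1))
print('hub',atz('wrist',(134/1.5,395/1.5),180),'pivot',atz('wrist',(230/1.5,398/1.5),182),'barend',atz('wrist',(335/1.5,398.5/1.5),173))
goto((473,110,260))
E
```

```text
t 6.35 pos [541.  128.4 331. ] rot [-3.141 -0.005  0.027] F [ 0.1 -0.2  0.4] w 13.2
(473, 110, 223) [403.5 411.8]
(473, 110, 173) [367.8 407.7]
(473, 114, 223) [403.3 404.7]
(473, 106, 223) [403.6 418.8]
(488, 110, 173) [346.5 408.6]
hub [620.25477824 123.3158052  180.        ] pivot [565.39218306 119.78816212 182.        ] barend [495.76257933 116.84700123 173.        ]
t 6.35 pos [541.  128.4 331. ] rot [-3.141 -0.005  0.027] F [ 0.1 -0.2  0.4] w 13.2
shift [-68.8  16.6  70.6]
```

send_rows:
  targets:
    - [[0,0,0,-25,6,10,0.1],[0,0,0,-50,12,20,0.1],[0,0,0,-66,12,30,0.1],[0,0,0,-66,12,30,0.1],[0,0,0,-66,12,30,0.1]]

```text
time: 6.77
tool_pos: [476.0, 114.4, 297.3]
tcp_rot: [3.142, 0.001, 0.026]
contact_force: [0.6, -0.1, 0.4]
grip_width: 40.6
```

```bash
python3 - <<'E'
from h import *
st();M=camera_model('wrist')['world_to_cam'];
save('wrist','w5.png')
print(np.abs(np.array(M)-camera_model('wrist')['world_to_cam']).max()); st()
cv2.imwrite('pics/w5z.png',cv2.resize(cv2.imread('pics/w5.png'),None,fx=1.5,fy=1.5))
import json
r=place_of('grip_mid','wrist'); print(r[:1]); 
E
```

```text
t 6.767 pos [476.  114.4 297.3] rot [3.142e+00 1.000e-03 2.600e-02] F [ 0.6 -0.1  0.4] w 40.6
1.2476831431309847
t 6.817 pos [476.8 114.5 297.7] rot [ 3.142 -0.     0.026] F [-0.3  0.3  0.4] w 41.1
[{'location': [196.8, 251.7], 'conf': 0.96}]
```

View pics/w5z.png

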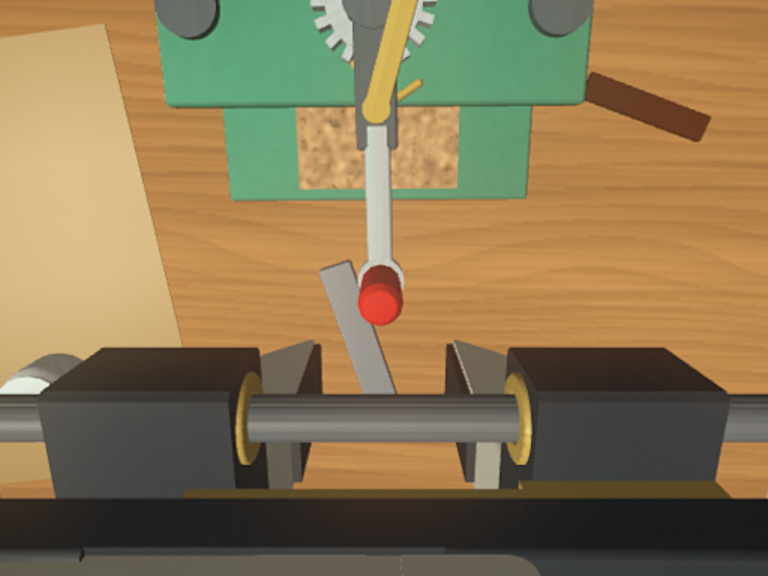

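```bash
python3 - <<'E'
from h import *
print(atz('wrist',(304/1.5,381/1.5),223),atz('wrist',(196.8,251.7),198), 'pivot',atz('wrist',(107/1.5,377/1.5),182))
goto((473,113,190))
E
```

```text
[476.95144829 115.05977614 223.        ] [474.11291455 116.86269946 198.        ] pivot [567.4975407  119.47410817 182.        ]
t 6.867 pos [477.1 114.4 297.9] rot [-3.142e+00 -1.000e-03  2.600e-02] F [1.  0.  0.4] w 41.0
shift [ -4.3   1.3 107.9]
```

send_rows:
  targets:
    - [[0,0,0,0,0,30,0.1],[0,0,0,-1,-1,60,0.1],[0,0,0,-1,-1,90,0.1],[0,0,0,-1,-1,107,0.1],[0,0,0,-1,-1,107,0.1]]

```text
time: 7.28
tool_pos: [473.8, 115.1, 187.2]
tcp_rot: [3.141, 0.007, 0.026]
contact_force: [-0.2, -0.1, -0.2]
grip_width: 41.2
```

send_rows:
  targets:
    - [[0,0,0,0,0,0,0.35],[0,0,0,0,0,0,0.35]]

```text
time: 7.45
tool_pos: [476.2, 115.3, 192.0]
tcp_rot: [-3.142, -0.002, 0.026]
contact_force: [0.7, 0.1, 0.1]
grip_width: 32.9
```

```bash
python3 - <<'E'
from h import *
st()
save('wrist','w6.png')
st()
E
```

```text
t 7.45 pos [476.2 115.3 192. ] rot [-3.142e+00 -2.000e-03  2.600e-02] F [0.7 0.1 0.1] w 32.9
t 7.5 pos [476.2 115.3 192.3] rot [-3.141e+00 -3.000e-03  2.600e-02] F [-0.9 -0.  -0.5] w 31.5
```

View pics/w6.png

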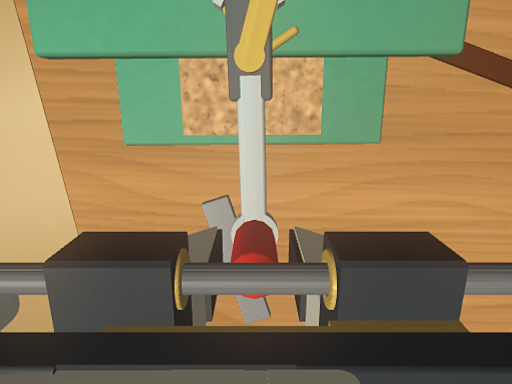

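send_rows:
  targets:
    - [[0,0,0,0,8,0,0.35],[0,0,0,1,17,0,0.35],[0,0,0,2,26,0,0.35],[0,0,0,4,35,0,0.35],[0,0,0,6,44,0,0.35]]

```text
time: 7.92
tool_pos: [482.1, 70.1, 191.1]
tcp_rot: [3.141, -0.001, 0.026]
contact_force: [0.2, -0.3, 1.1]
grip_width: 30.0
```

```bash
python3 - <<'E'
from h import *
st()
save('wrist','w7.png')
E
```

```text
t 7.917 pos [482.1  70.1 191.1] rot [ 3.141e+00 -1.000e-03  2.600e-02] F [ 0.2 -0.3  1.1] w 30.0
```

View pics/w7.png

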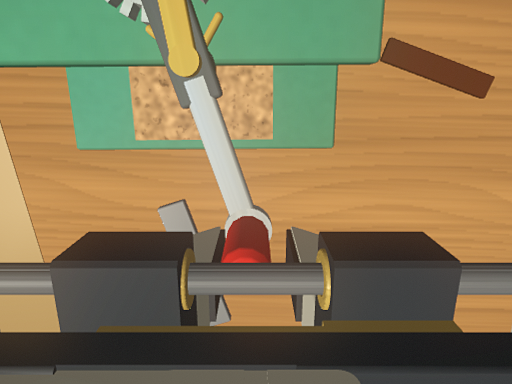

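send_rows:
  targets:
    - [[0,0,0,4,8,0,0.35],[0,0,0,8,16,0,0.35],[0,0,0,12,23,0,0.35],[0,0,0,16,29,0,0.35],[0,0,0,19,35,0,0.35]]

```text
time: 8.38
tool_pos: [502.3, 36.3, 190.7]
tcp_rot: [-3.142, -0.0, 0.026]
contact_force: [1.2, 1.1, 0.4]
grip_width: 30.0
```

```bash
python3 - <<'E'
from h import *
st()
save('wrist','w8.png')
r=place_of('grip_mid','wrist'); print(r[:1])
if r: print(atz('wrist',r[0]['location'],198))
st()
E
```

```text
t 8.383 pos [502.3  36.3 190.7] rot [-3.142 -0.     0.026] F [1.2 1.1 0.4] w 30.0
[{'location': [257.1, 245.1], 'conf': 0.69}]
[499.80850956  40.30521322 198.        ]
t 8.483 pos [502.3  35.8 190.6] rot [ 3.141 -0.     0.025] F [ 0.3 -0.5  0.1] w 29.7
```

View pics/w8.png

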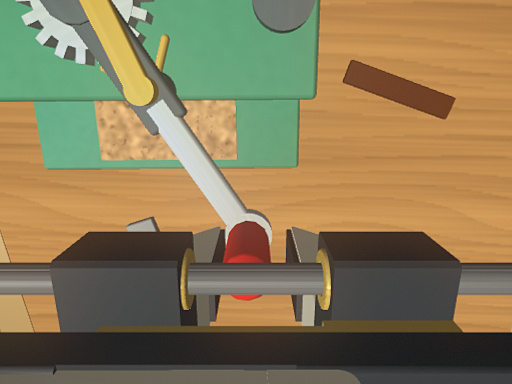

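send_rows:
  targets:
    - [[0,0,0,1,1,0,0.35],[0,0,0,1.5,2,0,0.35],[0,0,0,2,3,0,0.35],[0,0,0,2.5,4,0,0.35],[0,0,0,2.5,4,0,0.35]]

```text
time: 8.9
tool_pos: [504.2, 33.1, 190.7]
tcp_rot: [-3.142, 0.0, 0.027]
contact_force: [0.4, 1.4, -0.5]
grip_width: 29.7
```

send_rows:
  targets:
    - [[0,0,0,0.5,1,0,0.35],[0,0,0,0.5,1,0,0.35]]

```text
time: 9.07
tool_pos: [504.8, 32.0, 190.7]
tcp_rot: [3.142, 0.0, 0.026]
contact_force: [0.1, 1.1, -1.4]
grip_width: 30.0
```

send_rows:
  targets:
    - [[0,0,0,0.5,1,0,0.35],[0,0,0,1,2,0,0.35],[0,0,0,1,2,0,0.35]]

```text
time: 9.32
tool_pos: [505.7, 30.4, 190.7]
tcp_rot: [-3.141, 0.0, 0.026]
contact_force: [-0.1, 4.3, -0.6]
grip_width: 29.7
```

send_rows:
  targets:
    - [[0,0,0,0.5,1,0,0.35],[0,0,0,1,2,0,0.35],[0,0,0,1,2,0,0.35]]

```text
time: 9.57
tool_pos: [506.6, 29.4, 190.6]
tcp_rot: [-3.139, 0.001, 0.026]
contact_force: [-0.7, 9.3, -1.1]
grip_width: 30.1
```

```bash
python3 - <<'E'
from h import *
save('wrist','w9.png');save('top','t9.png');save('scene','s9.png')
b=[cv2.imread('pics/'+f) for f in('w7.png','w9.png')]
b=[cv2.resize(x[0:140,60:260],(560,392),interpolation=cv2.INTER_CUBIC) for x in b]
cv2.imwrite('pics/c9.png',cv2.resize(np.hstack(b),(800,280)))
a=cv2.imread('pics/s9.png')[180:260,210:310]; t=cv2.imread('pics/t9.png')[140:240,150:260]
cv2.imwrite('pics/d9.png',np.hstack([cv2.resize(a,(400,320),interpolation=cv2.INTER_CUBIC),cv2.resize(t,(352,320),interpolation=cv2.INTER_CUBIC)]))
E
```

```text
(no output)
```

View pics/c9.png

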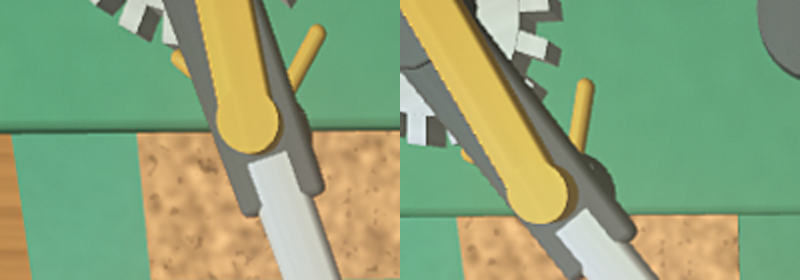

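View pics/d9.png

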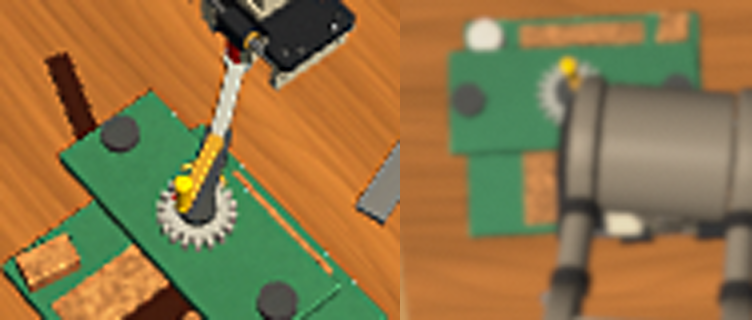

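send_rows:
  targets:
    - [[0,0,0,0,-7,0,0.35],[0,0,0,-3,-14,0,0.35],[0,0,0,-7,-21,0,0.35],[0,0,0,-11,-28,0,0.35],[0,0,0,-15,-36,0,0.35]]

```text
time: 10.13
tool_pos: [490.4, 64.1, 190.8]
tcp_rot: [3.141, -0.0, 0.026]
contact_force: [0.2, -1.2, 0.4]
grip_width: 29.7
```

send_rows:
  targets:
    - [[0,0,0,-3,-8,0,0.35],[0,0,0,-5,-16,0,0.35],[0,0,0,-7,-24,0,0.35],[0,0,0,-9,-30,0,0.35],[0,0,0,-10,-36,0,0.35]]

```text
time: 10.55
tool_pos: [479.8, 99.0, 190.9]
tcp_rot: [3.139, -0.0, 0.027]
contact_force: [0.3, -5.6, 0.1]
grip_width: 30.1
```

```bash
cat >> h.py <<'E'
AX=np.array([621.4,122.3]);YW=0.026
def ang(side):
    o=st();d=np.array(o['tool_pos'][:2])-AX;c,s=np.cos(YW),np.sin(YW)
    p=np.array([c*d[0]+s*d[1],-s*d[0]+c*d[1]]); py=p[1]-4*side
    print('press TCP',p.round(1),'h~',round(float(np.arcsin(py/145)),3),'expected px',round(-np.sqrt(145**2-py**2),1)); return p
E
python3 - <<'E'
from h import *
ang(1)
save('wrist','w10.png')
E
```

```text
t 10.55 pos [479.8  99.  190.9] rot [ 3.139 -0.     0.027] F [ 0.3 -5.6  0.1] w 30.1
press TCP [-142.1  -19.6] h~ -0.164 expected px -143.1
```

View pics/w10.png

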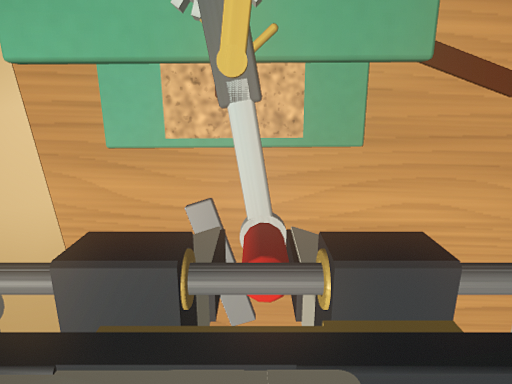

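send_rows:
  targets:
    - [[0,0,0,-1,-9,0,0.35],[0,0,0,-2,-18,0,0.35],[0,0,0,-2.5,-27,0,0.35],[0,0,0,-2,-36,0,0.35],[0,0,0,-1,-45,0,0.35]]

```text
time: 11.02
tool_pos: [477.7, 143.9, 190.8]
tcp_rot: [3.139, -0.0, 0.026]
contact_force: [0.5, -6.6, 0.3]
grip_width: 30.0
```

```bash
python3 - <<'E'
from h import *
ang(1)
E
```

```text
t 11.017 pos [477.7 143.9 190.8] rot [ 3.139 -0.     0.026] F [ 0.5 -6.6  0.3] w 30.0
press TCP [-143.    25.3] h~ 0.147 expected px -143.4
```

send_rows:
  targets:
    - [[0,0,0,1,-8,0,0.35],[0,0,0,3,-16,0,0.35],[0,0,0,5,-24,0,0.35],[0,0,0,8,-32,0,0.35],[0,0,0,11,-39,0,0.35]]

```text
time: 11.43
tool_pos: [487.8, 183.1, 190.7]
tcp_rot: [3.139, 0.0, 0.027]
contact_force: [-0.2, -6.8, 1.8]
grip_width: 30.0
```

```bash
python3 - <<'E'
from h import *
ang(1)
E
```

```text
t 11.433 pos [487.8 183.1 190.7] rot [3.139 0.    0.027] F [-0.2 -6.8  1.8] w 30.0
press TCP [-131.9   64.2] h~ 0.428 expected px -131.9
```

send_rows:
  targets:
    - [[0,0,0,2,-5,0,0.35],[0,0,0,5,-10,0,0.35],[0,0,0,8,-14,0,0.35],[0,0,0,10,-18,0,0.35],[0,0,0,10,-18,0,0.35]]

```text
time: 11.85
tool_pos: [497.5, 201.5, 190.7]
tcp_rot: [3.14, -0.0, 0.027]
contact_force: [0.4, -5.0, 1.7]
grip_width: 30.0
```

```bash
python3 - <<'E'
from h import *
ang(1);save('wrist','w11.png');save('scene','s11.png')
a=cv2.imread('pics/s11.png')[180:260,210:310]
b=cv2.imread('pics/w11.png')
cv2.imwrite('pics/d11.png',np.hstack([cv2.resize(a,(400,384),interpolation=cv2.INTER_CUBIC),b[:,100:500]]))
E
```

```text
t 11.85 pos [497.5 201.5 190.7] rot [ 3.14  -0.     0.027] F [ 0.4 -5.   1.7] w 30.0
press TCP [-121.8   82.4] h~ 0.571 expected px -122.0
```

View pics/d11.png

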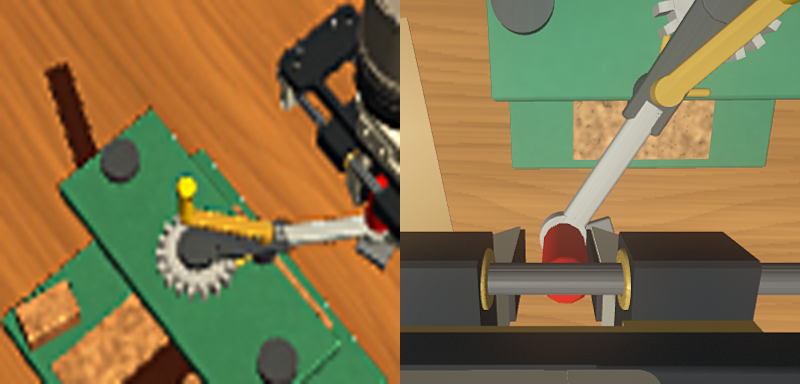

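send_rows:
  targets:
    - [[0,0,0,-1,10,0,0.35],[0,0,0,-8,22,0,0.35],[0,0,0,-13,34,0,0.35],[0,0,0,-17,46,0,0.35],[0,0,0,-20,58,0,0.35]]

```text
time: 12.37
tool_pos: [478.1, 142.4, 190.7]
tcp_rot: [-3.141, 0.0, 0.026]
contact_force: [0.3, 0.7, -0.9]
grip_width: 29.5
```

send_rows:
  targets:
    - [[0,0,0,-2,12,0,0.35],[0,0,0,-3,24,0,0.35],[0,0,0,-2.5,36,0,0.35],[0,0,0,-1.5,48,0,0.35],[0,0,0,1,60,0,0.35]]

```text
time: 12.78
tool_pos: [481.6, 81.9, 190.8]
tcp_rot: [3.141, -0.0, 0.026]
contact_force: [-0.6, -0.6, -0.7]
grip_width: 29.6
```

```bash
python3 - <<'E'
from h import *
ang(-1)
E
```

```text
t 12.783 pos [481.6  81.9 190.8] rot [ 3.141 -0.     0.026] F [-0.6 -0.6 -0.7] w 29.6
press TCP [-140.8  -36.8] h~ -0.228 expected px -141.3
```

send_rows:
  targets:
    - [[0,0,0,2.5,11,0,0.35],[0,0,0,7,23,0,0.35],[0,0,0,11.5,33,0,0.35],[0,0,0,16,41,0,0.35],[0,0,0,20,48,0,0.35]]

```text
time: 13.2
tool_pos: [503.4, 34.7, 190.7]
tcp_rot: [3.141, -0.0, 0.026]
contact_force: [0.1, 0.9, 0.7]
grip_width: 30.1
```

```bash
python3 - <<'E'
from h import *
ang(-1)
save('wrist','w12.png')
E
```

```text
t 13.2 pos [503.4  34.7 190.7] rot [ 3.141 -0.     0.026] F [0.1 0.9 0.7] w 30.1
press TCP [-120.2  -84.5] h~ -0.588 expected px -120.6
```

View pics/w12.png

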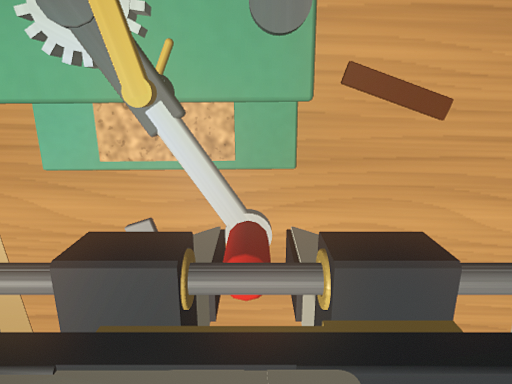

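send_rows:
  targets:
    - [[0,0,0,0,-8,0,0.35],[0,0,0,-6,-18,0,0.35],[0,0,0,-11,-28,0,0.35],[0,0,0,-14,-35,0,0.35],[0,0,0,-16,-40,0,0.35]]

```text
time: 13.67
tool_pos: [484.4, 76.3, 190.7]
tcp_rot: [3.139, 0.001, 0.028]
contact_force: [0.1, -6.6, -1.8]
grip_width: 29.6
```

```bash
python3 - <<'E'
from h import *
ang(1)
E
```

```text
t 13.667 pos [484.4  76.3 190.7] rot [3.139e+00 1.000e-03 2.800e-02] F [ 0.1 -6.6 -1.8] w 29.6
press TCP [-138.1  -42.4] h~ -0.326 expected px -137.4
```

send_rows:
  targets:
    - [[0,0,0,-0.5,-1.5,0,0.35],[0,0,0,-1,-3,0,0.35]]

```text
time: 13.83
tool_pos: [483.6, 79.0, 190.7]
tcp_rot: [3.14, 0.0, 0.028]
contact_force: [1.5, -6.2, -1.3]
grip_width: 30.0
```

send_rows:
  targets:
    - [[0,0,0,-0.5,-1.5,0,0.35],[0,0,0,-1,-3,0,0.35]]

```text
time: 14.0
tool_pos: [482.6, 81.8, 190.7]
tcp_rot: [3.14, 0.0, 0.028]
contact_force: [0.2, -6.5, -1.3]
grip_width: 29.9
```

send_rows:
  targets:
    - [[0,0,0,-0.5,-1.5,0,0.35],[0,0,0,-1,-3,0,0.35]]

```text
time: 14.17
tool_pos: [481.6, 84.7, 190.7]
tcp_rot: [3.14, 0.0, 0.028]
contact_force: [0.5, -5.8, -1.0]
grip_width: 30.1
```

send_rows:
  targets:
    - [[0,0,0,-0.3,-1.5,0,0.35],[0,0,0,-0.7,-3,0,0.35]]

```text
time: 14.33
tool_pos: [480.8, 87.7, 190.7]
tcp_rot: [3.14, 0.0, 0.028]
contact_force: [0.3, -5.6, -1.3]
grip_width: 30.0
```

send_rows:
  targets:
    - [[0,0,0,-0.3,-1.5,0,0.35],[0,0,0,-0.6,-3,0,0.35]]

```text
time: 14.5
tool_pos: [480.1, 90.7, 190.7]
tcp_rot: [3.14, 0.0, 0.028]
contact_force: [0.3, -6.0, -1.6]
grip_width: 30.0
```

send_rows:
  targets:
    - [[0,0,0,-0.3,-1.5,0,0.35],[0,0,0,-0.6,-3,0,0.35]]

```text
time: 14.67
tool_pos: [479.4, 93.7, 190.7]
tcp_rot: [3.14, 0.0, 0.028]
contact_force: [1.1, -5.8, -1.5]
grip_width: 29.8
```

send_rows:
  targets:
    - [[0,0,0,-0.3,-1.5,0,0.35],[0,0,0,-0.5,-3,0,0.35]]

```text
time: 14.83
tool_pos: [478.8, 96.6, 190.7]
tcp_rot: [3.14, 0.0, 0.028]
contact_force: [0.5, -6.2, -1.6]
grip_width: 29.7
```

send_rows:
  targets:
    - [[0,0,0,-0.2,-1.5,0,0.35],[0,0,0,-0.4,-3,0,0.35]]

```text
time: 15.0
tool_pos: [478.3, 99.6, 190.7]
tcp_rot: [3.14, 0.0, 0.028]
contact_force: [0.8, -5.8, -0.5]
grip_width: 30.1
```

send_rows:
  targets:
    - [[0,0,0,-0.2,-1.5,0,0.35],[0,0,0,-0.4,-3,0,0.35]]

```text
time: 15.17
tool_pos: [477.8, 102.6, 190.7]
tcp_rot: [3.14, 0.0, 0.028]
contact_force: [-0.2, -6.4, 0.1]
grip_width: 29.9
```

send_rows:
  targets:
    - [[0,0,0,-0.2,-1.5,0,0.35],[0,0,0,-0.3,-3,0,0.35]]

```text
time: 15.33
tool_pos: [477.4, 105.6, 190.7]
tcp_rot: [3.14, 0.001, 0.028]
contact_force: [0.9, -5.9, -1.2]
grip_width: 30.0
```

send_rows:
  targets:
    - [[0,0,0,-0.1,-1.5,0,0.35],[0,0,0,-0.2,-3,0,0.35]]

```text
time: 15.5
tool_pos: [477.1, 108.6, 190.7]
tcp_rot: [3.14, 0.001, 0.028]
contact_force: [-0.2, -6.8, -0.2]
grip_width: 30.1
```

send_rows:
  targets:
    - [[0,0,0,-0.1,-1.5,0,0.35],[0,0,0,-0.2,-3,0,0.35]]

```text
time: 15.67
tool_pos: [476.8, 111.6, 190.7]
tcp_rot: [3.14, 0.001, 0.028]
contact_force: [-0.9, -6.6, -0.8]
grip_width: 29.8
```

send_rows:
  targets:
    - [[0,0,0,-0.1,-1.5,0,0.35],[0,0,0,-0.1,-3,0,0.35]]

```text
time: 15.83
tool_pos: [476.6, 114.6, 190.6]
tcp_rot: [3.14, 0.001, 0.028]
contact_force: [0.0, -6.7, -0.3]
grip_width: 29.7
```

send_rows:
  targets:
    - [[0,0,0,0,-1.5,0,0.35],[0,0,0,0,-3,0,0.35]]

```text
time: 16.0
tool_pos: [476.5, 117.6, 190.6]
tcp_rot: [3.14, 0.001, 0.028]
contact_force: [-0.7, -6.2, -0.1]
grip_width: 30.0
```

send_rows:
  targets:
    - [[0,0,0,0,-1.5,0,0.35],[0,0,0,0,-3,0,0.35]]

```text
time: 16.17
tool_pos: [476.4, 120.5, 190.6]
tcp_rot: [3.14, 0.001, 0.028]
contact_force: [-0.3, -6.3, -0.3]
grip_width: 29.9
```

send_rows:
  targets:
    - [[0,0,0,0,-1.5,0,0.35],[0,0,0,0,-3,0,0.35]]

```text
time: 16.33
tool_pos: [476.3, 123.5, 190.6]
tcp_rot: [3.139, 0.001, 0.028]
contact_force: [-0.1, -6.8, -0.8]
grip_width: 29.7
```

send_rows:
  targets:
    - [[0,0,0,0,-1.5,0,0.35],[0,0,0,0.1,-3,0,0.35]]

```text
time: 16.5
tool_pos: [476.2, 126.4, 190.6]
tcp_rot: [3.139, 0.001, 0.028]
contact_force: [-0.3, -6.6, -0.0]
grip_width: 29.9
```

send_rows:
  targets:
    - [[0,0,0,0,-1.5,0,0.35],[0,0,0,0.1,-3,0,0.35]]

```text
time: 16.67
tool_pos: [476.3, 129.4, 190.6]
tcp_rot: [3.139, 0.001, 0.028]
contact_force: [-0.3, -7.4, -0.2]
grip_width: 29.8
```

send_rows:
  targets:
    - [[0,0,0,0.1,-1.5,0,0.35],[0,0,0,0.2,-3,0,0.35]]

```text
time: 16.83
tool_pos: [476.4, 132.3, 190.6]
tcp_rot: [3.139, 0.001, 0.028]
contact_force: [-1.2, -7.3, 0.1]
grip_width: 30.0
```

send_rows:
  targets:
    - [[0,0,0,0.2,-1.5,0,0.35],[0,0,0,0.3,-3,0,0.35]]

```text
time: 17.0
tool_pos: [476.6, 134.9, 190.6]
tcp_rot: [3.138, 0.001, 0.028]
contact_force: [-0.5, -10.0, 0.3]
grip_width: 30.2
```

send_rows:
  targets:
    - [[0,0,0,0,-0.5,0,0.35],[0,0,0,0.1,-1,0,0.35]]

```text
time: 17.17
tool_pos: [476.6, 135.7, 190.6]
tcp_rot: [3.138, 0.001, 0.028]
contact_force: [-0.4, -10.5, 0.6]
grip_width: 29.9
```

send_rows:
  targets:
    - [[0,0,0,0,-0.5,0,0.35],[0,0,0,0.1,-1,0,0.35]]

```text
time: 17.33
tool_pos: [476.7, 136.5, 190.6]
tcp_rot: [3.138, 0.001, 0.028]
contact_force: [-0.6, -10.6, -0.1]
grip_width: 30.0
```

send_rows:
  targets:
    - [[0,0,0,0,-0.5,0,0.35],[0,0,0,0.1,-1,0,0.35],[0,0,0,0.1,-1,0,0.35]]

```text
time: 17.58
tool_pos: [476.8, 137.4, 190.6]
tcp_rot: [3.137, 0.001, 0.028]
contact_force: [0.7, -11.0, 0.8]
grip_width: 29.9
```

send_rows:
  targets:
    - [[0,0,0,0,-0.5,0,0.35],[0,0,0,0.1,-1,0,0.35],[0,0,0,0.1,-1,0,0.35]]

```text
time: 17.83
tool_pos: [476.9, 138.2, 190.6]
tcp_rot: [3.137, 0.001, 0.028]
contact_force: [-0.5, -12.3, -0.4]
grip_width: 30.0
```

send_rows:
  targets:
    - [[0,0,0,0.1,-1,0,0.35],[0,0,0,0.1,-1,0,0.35],[0,0,0,0.1,-1,0,0.35]]

```text
time: 18.08
tool_pos: [477.0, 139.0, 190.6]
tcp_rot: [3.137, 0.001, 0.028]
contact_force: [-0.1, -12.8, 0.2]
grip_width: 29.6
```

```bash
python3 - <<'E'
from h import *
ang(1);save('wrist','w13.png');o=st();save('scene','s13.png');st()
E
```

```text
t 18.083 pos [477.  139.  190.6] rot [3.137e+00 1.000e-03 2.800e-02] F [ -0.1 -12.8   0.2] w 29.6
press TCP [-144.    20.5] h~ 0.114 expected px -144.1
t 18.133 pos [476.9 139.  190.6] rot [3.137e+00 1.000e-03 2.800e-02] F [ -0.4 -12.8  -0. ] w 29.5
t 18.183 pos [477.  139.  190.6] rot [3.137e+00 1.000e-03 2.800e-02] F [ -0.3 -12.5  -0.5] w 30.1
```

View pics/w13.png

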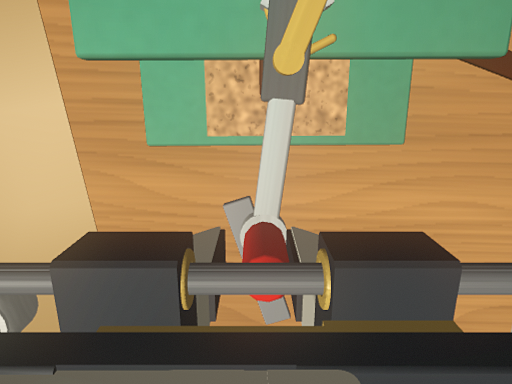

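send_rows:
  targets:
    - [[0,0,0,0.1,-1,0,0.35],[0,0,0,0.1,-1.5,0,0.35],[0,0,0,0.1,-1.5,0,0.35]]

```text
time: 18.43
tool_pos: [477.0, 140.3, 190.6]
tcp_rot: [3.136, 0.001, 0.028]
contact_force: [0.0, -13.9, 0.1]
grip_width: 29.9
```

```bash
python3 - <<'E'
from h import *
ang(1);save('wrist','w14.png');o=st()
a=cv2.imread('pics/w13.png');b=cv2.imread('pics/w14.png')
def shift(r0,r1,c0,c1):
    t=cv2.resize(a[r0:r1,c0:c1],None,fx=4,fy=4,interpolation=cv2.INTER_CUBIC)
    s=cv2.resize(b[max(0,r0-8):r1+8,c0-12:c1+12],None,fx=4,fy=4,interpolation=cv2.INTER_CUBIC)
    m=cv2.matchTemplate(s,t,cv2.TM_CCOEFF_NORMED);_,v,_,l=cv2.minMaxLoc(m)
    return (l[0]/4-12,l[1]/4-min(8,r0),round(v,3))
print('pivot',shift(40,80,270,306)); print('cork',shift(70,145,195,225),shift(60,140,335,360)); print('corner',shift(50,150,130,160),shift(50,150,395,430)); print('bar',shift(150,215,250,290))
E
```

```text
t 18.433 pos [477.  140.3 190.6] rot [3.136e+00 1.000e-03 2.800e-02] F [  0.  -13.9   0.1] w 29.9
press TCP [-143.9   21.7] h~ 0.123 expected px -143.9
t 18.483 pos [477.  140.3 190.6] rot [3.136e+00 1.000e-03 2.800e-02] F [ -0.4 -13.7  -0.4] w 30.1
pivot (2.0, 0.0, 0.983)
cork (1.25, 0.0, 0.998) (1.25, 0.25, 0.996)
corner (1.25, 0.0, 0.996) (1.25, 0.25, 0.998)
bar (0.75, -0.75, 0.994)
```

send_rows:
  targets:
    - [[0,0,0,0.1,-1,0,0.35],[0,0,0,0.2,-1.5,0,0.35],[0,0,0,0.2,-1.5,0,0.35]]

```text
time: 18.73
tool_pos: [477.2, 141.5, 190.6]
tcp_rot: [3.136, 0.001, 0.028]
contact_force: [0.4, -14.8, 0.1]
grip_width: 29.9
```

send_rows:
  targets:
    - [[0,0,0,0.1,-1,0,0.35],[0,0,0,0.2,-1.5,0,0.35],[0,0,0,0.2,-1.5,0,0.35]]

```text
time: 18.98
tool_pos: [477.4, 142.8, 190.6]
tcp_rot: [3.135, 0.001, 0.028]
contact_force: [-0.7, -15.1, 0.8]
grip_width: 30.1
```

```bash
python3 - <<'E'
from h import *
ang(1);save('wrist','w15.png');o=st()
cv2.imwrite('pics/w15z.png',cv2.resize(cv2.imread('pics/w15.png')[0:320,130:400],None,fx=2,fy=1.8,interpolation=cv2.INTER_CUBIC))
save('scene','s15.png')
a=cv2.imread('pics/s15.png')[180:270,210:310]
cv2.imwrite('pics/s15z.png',cv2.resize(a,(667,600),interpolation=cv2.INTER_CUBIC))
E
```

```text
t 18.983 pos [477.4 142.8 190.6] rot [3.135e+00 1.000e-03 2.800e-02] F [ -0.7 -15.1   0.8] w 30.1
press TCP [-143.5   24.2] h~ 0.14 expected px -143.6
t 19.033 pos [477.3 142.8 190.6] rot [3.135e+00 1.000e-03 2.800e-02] F [ -0.4 -16.   -0.2] w 29.9
```

View pics/w15z.png

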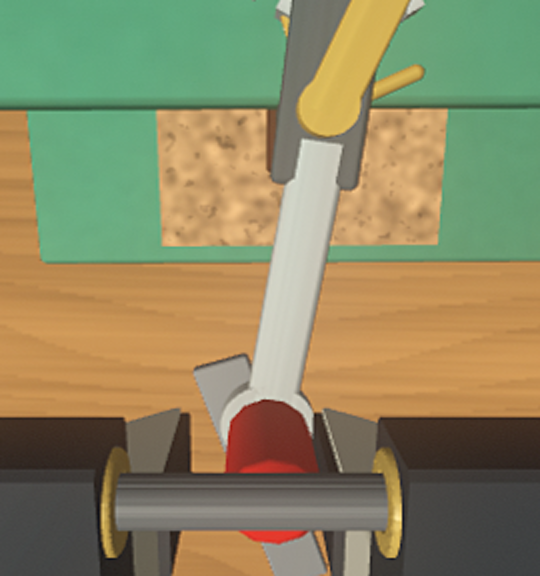

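View pics/s15z.png

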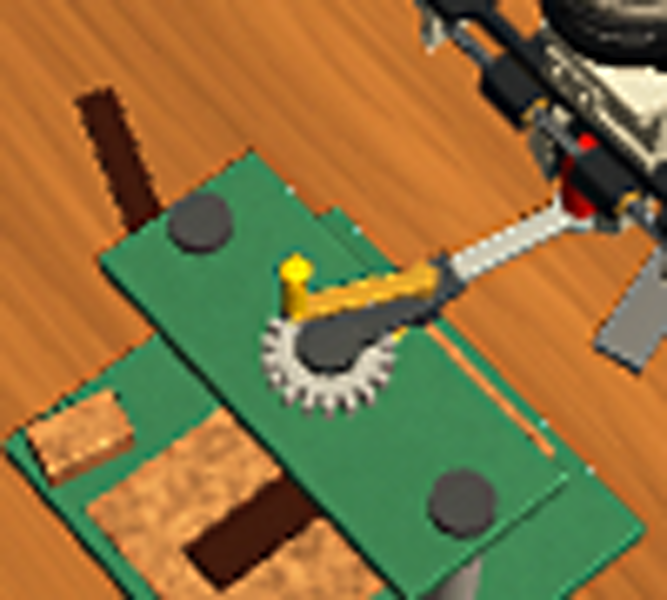

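send_rows:
  targets:
    - [[0,0,0,0.1,-0.5,0,0.35],[0,0,0,0.2,-1,0,0.35],[0,0,0,0.2,-1,0,0.35]]

```text
time: 19.33
tool_pos: [477.5, 143.7, 190.5]
tcp_rot: [3.135, 0.002, 0.028]
contact_force: [-0.4, -16.5, -0.1]
grip_width: 30.0
```

send_rows:
  targets:
    - [[0,0,0,0.2,-1,0,0.35],[0,0,0,0.2,-1.5,0,0.35],[0,0,0,0.2,-1.5,0,0.35]]

```text
time: 19.58
tool_pos: [477.7, 144.9, 190.6]
tcp_rot: [3.135, 0.002, 0.028]
contact_force: [-0.5, -17.8, -0.7]
grip_width: 30.1
```

```bash
python3 - <<'E'
from h import *
ang(1);save('wrist','w16.png');o=st()
E
```

```text
t 19.583 pos [477.7 144.9 190.6] rot [3.135e+00 2.000e-03 2.800e-02] F [ -0.5 -17.8  -0.7] w 30.1
press TCP [-143.1   26.4] h~ 0.155 expected px -143.3
t 19.633 pos [477.7 144.9 190.5] rot [3.135e+00 2.000e-03 2.800e-02] F [ -0.1 -16.4  -0.2] w 30.2
```

send_rows:
  targets:
    - [[0,0,0,-0.2,1,0,0.35],[0,0,0,-0.3,2,0,0.35],[0,0,0,-0.3,2,0,0.35]]

```text
time: 19.88
tool_pos: [477.4, 143.4, 190.6]
tcp_rot: [3.136, 0.001, 0.028]
contact_force: [0.0, -13.9, -0.4]
grip_width: 29.9
```

send_rows:
  targets:
    - [[0,0,0,-0.2,1,0,0.35],[0,0,0,-0.3,2,0,0.35],[0,0,0,-0.3,2,0,0.35]]

```text
time: 20.13
tool_pos: [477.2, 141.7, 190.6]
tcp_rot: [3.137, 0.001, 0.028]
contact_force: [0.5, -13.5, 0.1]
grip_width: 29.8
```

send_rows:
  targets:
    - [[0,0,0,-0.2,1,0,0.35],[0,0,0,-0.3,2,0,0.35],[0,0,0,-0.3,2,0,0.35]]

```text
time: 20.38
tool_pos: [477.0, 140.1, 190.6]
tcp_rot: [3.137, 0.001, 0.028]
contact_force: [0.5, -12.1, 0.7]
grip_width: 30.0
```

```bash
python3 - <<'E'
from h import *
save('wrist','w17.png')
import glob
ims={}
for f in ['w6','w10','w13','w14','w15','w16','w17']:
    a=cv2.imread(f'pics/{f}.png'); h=cv2.cvtColor(a,cv2.COLOR_BGR2HSV).astype(int)
    H,S,V=h[...,0],h[...,1],h[...,2]
    bar=(S<40)&(V>150)
    dark=(S<60)&(V<125)&(V>50)
    # bar mid-line rows 115..200
    pts=[]
    for r in range(112,200):
        c=np.where(bar[r,200:330])[0]
        if len(c)>5:
            pts.append((r,200+np.median(c)))
    pts=np.array(pts); k=np.polyfit(pts[:,0],pts[:,1],1)
    # yellow pivot circle
    y=((H>18)&(H<32)&(S>120)&(V>140)); 
    # pivot: bottom of lever
    d=[]
    for r in range(70,95):
        c=np.where(dark[r,200:330])[0]
        if len(c)>5: d.append((r,200+c.min(),200+c.max()))
    d=np.array(d)
    kl=np.polyfit(d[:,0],d[:,1],1);kr=np.polyfit(d[:,0],d[:,2],1)
    print(f,'bar slope',k[0].round(4),'at r190',np.polyval(k,190).round(2),'head mid at 83',(np.polyval(kl,83)+np.polyval(kr,83))/2,'head slopes',kl[0].round(3),kr[0].round(3),'bar at 105',np.polyval(k,105).round(2))
E
```

```text
w6 bar slope 0.0272 at r190 252.11 head mid at 83 249.84615384615387 head slopes 0.052 0.0 bar at 105 249.8
w10 bar slope 0.171 at r190 254.4 head mid at 83 236.3896153846154 head slopes 0.212 0.168 bar at 105 239.86
w13 bar slope -0.1395 at r190 268.68 head mid at 83 283.51461538461535 head slopes -0.094 -0.117 bar at 105 280.54
w14 bar slope -0.151 at r190 269.21 head mid at 83 285.2111538461538 head slopes -0.094 -0.124 bar at 105 282.05
w15 bar slope -0.1721 at r190 270.32 head mid at 83 288.57807692307694 head slopes -0.104 -0.14 bar at 105 284.95
w16 bar slope -0.1887 at r190 271.31 head mid at 83 291.25730769230773 head slopes -0.124 -0.162 bar at 105 287.35
w17 bar slope -0.1462 at r190 268.95 head mid at 83 284.49192307692306 head slopes -0.099 -0.117 bar at 105 281.37
```

View pics/w16.png

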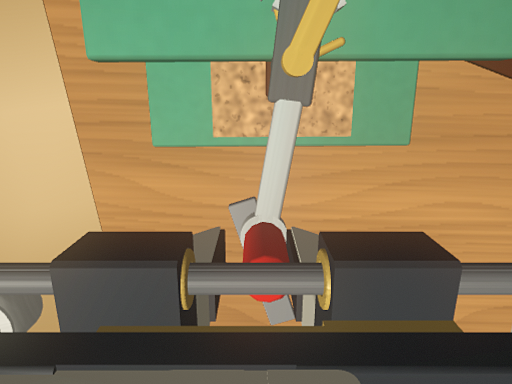

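send_rows:
  targets:
    - [[0,0,0,-0.1,1.5,0,0.35],[0,0,0,-0.2,3,0,0.35],[0,0,0,-0.2,3,0,0.35]]

```text
time: 20.68
tool_pos: [476.8, 137.5, 190.6]
tcp_rot: [3.138, 0.001, 0.028]
contact_force: [-0.2, -10.2, -0.2]
grip_width: 29.3
```

send_rows:
  targets:
    - [[0,0,0,-0.1,1.5,0,0.35],[0,0,0,-0.2,3,0,0.35],[0,0,0,-0.2,3,0,0.35]]

```text
time: 20.93
tool_pos: [476.7, 134.9, 190.6]
tcp_rot: [3.139, 0.001, 0.028]
contact_force: [-0.6, -8.0, -0.9]
grip_width: 30.0
```

send_rows:
  targets:
    - [[0,0,0,-0.1,1.5,0,0.35],[0,0,0,-0.2,3,0,0.35],[0,0,0,-0.2,3,0,0.35]]

```text
time: 21.18
tool_pos: [476.6, 132.3, 190.6]
tcp_rot: [3.14, 0.001, 0.028]
contact_force: [-0.6, -5.2, -0.0]
grip_width: 29.6
```

send_rows:
  targets:
    - [[0,0,0,-0.1,1.5,0,0.35],[0,0,0,-0.1,3,0,0.35],[0,0,0,-0.1,3,0,0.35]]

```text
time: 21.43
tool_pos: [476.8, 129.7, 190.7]
tcp_rot: [3.141, 0.001, 0.027]
contact_force: [-0.2, -4.6, -0.1]
grip_width: 29.7
```

send_rows:
  targets:
    - [[0,0,0,-0.1,1.5,0,0.35],[0,0,0,-0.1,3,0,0.35],[0,0,0,-0.1,3,0,0.35]]

```text
time: 21.68
tool_pos: [477.5, 126.6, 190.7]
tcp_rot: [-3.141, 0.0, 0.026]
contact_force: [-0.9, -1.0, -0.7]
grip_width: 29.9
```

send_rows:
  targets:
    - [[0,0,0,0,1.5,0,0.35],[0,0,0,0,3,0,0.35],[0,0,0,0,3,0,0.35]]

```text
time: 21.93
tool_pos: [477.9, 123.4, 190.9]
tcp_rot: [-3.141, -0.001, 0.026]
contact_force: [-0.3, -0.2, 0.2]
grip_width: 29.7
```

send_rows:
  targets:
    - [[0,0,0,0,0,0,0.1],[0,0,0,0,0,-5,0.1],[0,0,0,0,0,-25,0.1],[0,0,0,0,0,-50,0.1],[0,0,0,0,0,-80,0.1]]

```text
time: 22.35
tool_pos: [477.0, 123.3, 271.0]
tcp_rot: [3.142, 0.003, 0.026]
contact_force: [0.9, -0.8, -0.0]
grip_width: 41.3
```

send_rows:
  targets:
    - [[0,0,0,20,0,-25,0.1],[0,0,0,40,0,-50,0.1],[0,0,0,60,0,-60,0.1],[0,0,0,60,0,-60,0.1],[0,0,0,60,0,-60,0.1]]

```text
time: 22.77
tool_pos: [538.1, 124.9, 330.7]
tcp_rot: [-3.141, -0.0, 0.026]
contact_force: [-0.3, 1.2, -0.3]
grip_width: 41.4
```

```bash
python3 - <<'E'
from h import *
st();save('wrist','w18.png');st()
a=cv2.imread('pics/w18.png');cv2.imwrite('pics/w18z.png',cv2.resize(a,None,fx=1.5,fy=1.5))
a0=cv2.imread('pics/w1.png')
cv2.imwrite('pics/wheel.png',np.hstack([cv2.resize(a0[40:140,210:310],(400,400),interpolation=cv2.INTER_CUBIC),cv2.resize(a[40:140,210:310],(400,400),interpolation=cv2.INTER_CUBIC)]))
E
```

```text
t 22.767 pos [538.1 124.9 330.7] rot [-3.141 -0.     0.026] F [-0.3  1.2 -0.3] w 41.4
t 22.817 pos [537.2 124.9 330.1] rot [3.142e+00 2.000e-03 2.600e-02] F [-1.  -0.1 -0.6] w 41.5
```

View pics/w18z.png

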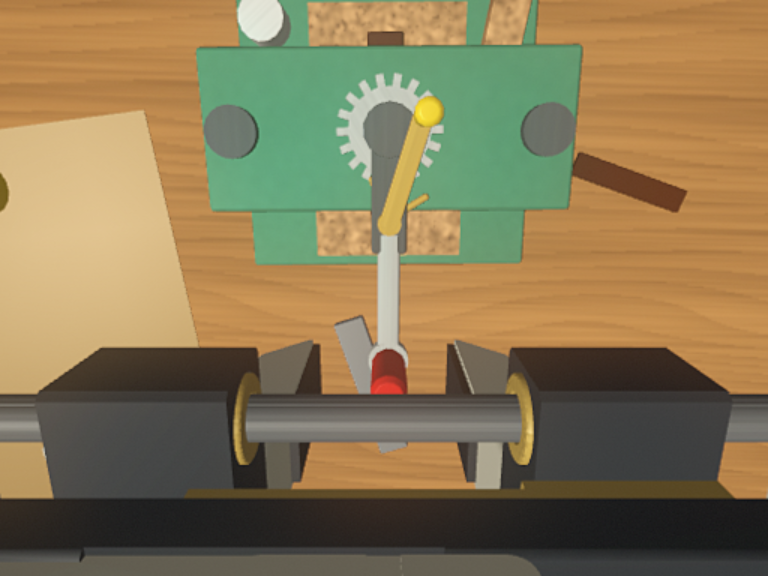

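View pics/wheel.png

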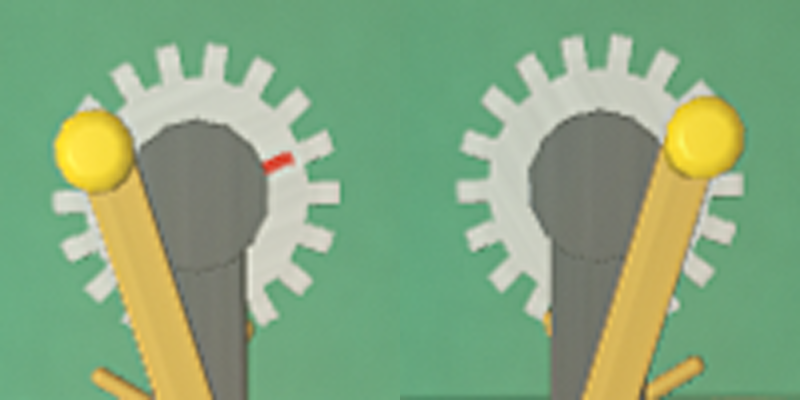

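```bash
python3 - <<'E'
from h import *
st(); print(close_job())
E
```

```text
t 22.817 pos [537.2 124.9 330.1] rot [3.142e+00 2.000e-03 2.600e-02] F [-1.  -0.1 -0.6] w 41.5
the job is handed in; nothing more can be done
None
```

The press foot is down on the bridge, the handle came up firm, and I handed the job in at 22.8 s.

- **Lever:** I pushed the yellow knob across with closed fingers, and it snapped over. It still shows fully over to the wind-down side in the last picture.
- **Free-wheel:** With the jaws loose around the red grip, I swung the handle back to its stop at about -0.62. It moved at roughly 1 N, and the wheel's red mark did not visibly move. I touched that back stop with about 9 N.
- **Ratcheting:** I gave one full clockwise stroke, free-wheeled back, then made a second stroke in 3 mm steps at 6–7 N. It came up firm at about +0.06.
- **Firm pull:** I pulled up to about 17 N; the highest reading was 17.8 N. I then eased off, opened the jaws and lifted clear.

**Last checks:**
- **Foot down:** The teeth on the wheel sit where a spindle angle of about 2.59 ± 0.03 would put them. That rests on two assumptions: that the red mark points along the press's +x at zero, and that the wheel turned four whole teeth. Lever and handle hid the mark itself at the end, and I never saw the foot directly.
- **At rest:** The force reading is about zero and the gripper is clear, with its fingertips at 330 mm. The other things in view looked undisturbed.

**Did not agree:** At the stop the grip gave only about 1 N per mm, against the stated 4.5. The bar's own bend matched its stated stiffness, and the force eased off along nearly the same line, about 2 N lower. I took the extra give to be between pawl and wheel, with the screw itself stopped.

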